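# Fit the guide pin in the articulator

## Robot

A 7-joint arm with a two-finger parallel gripper is mounted at the origin on a cart in front of the work surface, level with it; the furniture and walls round the work are solid. World frame = base frame: x ahead of the robot, y to its left, z up, the work surface at z = 0. Lengths are in mm, angles in rad, forces in N, time in s.
With the tool pointing down it reaches from about 400 to 900 mm from the base axis. Payload 5.6 kg.
Tool frame: the origin (TCP) lies between the finger pads; the fingertips stand 19 mm ahead of it and the grasp point (between the pads) is the TCP; z points along the fingers, y is the line along which they close (so a half turn about z gives the same grasp; the last joint's range is limited). The gripper opens to 92 mm and grips with 3 to 60 N. Pads are 20 mm wide; open, the fingers measure 128 mm over their backs; the gripper's body (75 mm by 189 mm) begins 69 mm behind the grasp point.
Start: joints at [1.101, 0.468, -0.012, 1.603, 0.006, 1.071, -0.056], TCP at [269.035, -591.718, 198.592] pointing down, gripper open.
Joint ranges: [-2.53, 2.53], [-0.31, 2.02], [-1.57, 1.55], [0.28, 2.44], [-1.29, 4.43], [0.15, 1.84], [-2.92, 2.92]. Speed limits (rad/s): [2.57, 2.57, 3.14, 3.14, 3.14, 3.14, 3.14].

## Interface

Orientations are given as a unit quaternion [w, x, y, z].
In Python, from plant import r, grab_frame, get_calibration, nets gives the robot as it stands. Calls block until the motion is done:
- r.goto(position, orientation): joint-space move of the TCP to a pose.
- r.move_straight(position, max_speed=150, orientation=None, force_limit=None): straight line of the TCP; orientation=None keeps the orientation; max_speed is the mean speed in mm/s. With force_limit (N) it stops when the force on the tool has changed by that much, and returns True; else False.
- r.goto_joints(angles): joint-space move.
- r.command_gripper(opening, newtons=None): finger opening in mm; newtons is the grip in N (None keeps the last); returns when the fingers have stopped.
- r.wait(seconds).
- r.inverse_kinematics(position, orientation): joint angles nearest the present ones, or None.
- r.observe(): the state.
- grab_frame(name): name is "scene" or "side" or "wrist"; returns (picture, depth): 400x640x3 uint8, red, green, blue; 400x640 float32, mm along the optical axis (not along the pixel's ray), 0 where there is no reading.
- get_calibration(name): a dict with "intrinsics" (3x3 intrinsics, pixels), "k1" (the pictures are not rectified: a ray, as slopes to the right and down, at radius r is drawn at 1 + k1 r^2 times it, then the intrinsics apply), "R" (3x3) and "t" (3): a world point X has camera coordinates R X + t. Camera axes: x right, y down, z forward; pixel columns grow to the right and rows downward; lengths in mm; the calibration is good to about 2 mm. A picture is of the moment at which its call begins: read the wrist's pose just before it. get_calibration takes no time and is no camera call; for the wrist camera it gives the pose at the moment of the call.
A pose or a line that the arm cannot do raises r.Unreachable and nothing moves.
- r.sign_off(): hands the job in; it is judged then, once.
Trained networks look in the newest picture that a camera, given by its name, has taken for a name from the list of things; names that differ only in an ending like _2 or _b are one class to them, and where a whole thing is asked for, a point or a joint stands for the part that bears it (a point fixed in the world has none). Each returns a list of dicts, best first, with "confidence" (0 to 1); they miss things now and then, are a little off and sometimes report something else, mostly with a low value. They report only what shows in the picture. A call takes as long as a camera call. They do not tell look-alikes from the thing itself.
- nets.regions_of(thing, camera): "mask" (400x640 bool, what is visible of it) and "location" ([row, column] in pixels, amid what is visible of it).
- nets.mark_of(thing, camera): "location" ([row, column] in pixels: a listed point, or the origin of a listed thing).
The state is a dict: "t": time; "joints": joint angles; "joint_vel": joint speeds; "joint_torque": joint torques, N m; "position": TCP position; "tool_rot": TCP orientation; "contact_force": force on the tool from outside, world axes, zero at the start; "moment": the same for the moment, N m; "gripper_width": finger opening in mm; "gripper_force": force on a finger pad.
Only numpy, scipy, OpenCV 4.12 (cv2) and the standard library are available. Lean on these libraries where they do the work, as an engineer would, in place of code of your own. Each camera call takes 0.05 s, during which the arm holds its last target. There are 200 camera calls.

## Task

Take the flat-sided guide pin out of the pin stand and fit it in the articulator: turn it until its flats match the slot of the spring-mounted bushing at the front of the upper arm, then thread it down through the slot until its collar sits fully home on the bushing, and let go. The slot's direction is not known beforehand, so feel for it gently, never pushing hard on the bushing and never letting the pin drop, and leave the small bottles and other things on the cabinet where they are.

Things in the scene. Friction and masses are not known exactly. Their poses are not given: they have to be found in the camera images.
- pin_grip (a point): Loose steel guide pin (60 to 130 g), upright; centre of its grip block: 22 mm along x, 14 across y (grasp across y), 30 high. z runs up its axis. Below: neck 11 mm wide, collar (lower face 32 mm below this point), tang with its tip 112 mm below. Tang: 16 mm round bar, two flats parallel to x, 10 mm across them; last 2.5 mm taper to 14 x 8.8. Half a turn gives the same pin.
- pin_collar (a point): Centre of the lower face of the pin's collar (26 mm diameter, 5 mm thick), on the pin's axis, 80 mm above the tip. The grip block begins 17 mm above it. Axes as the pin's.
- stand_hole (a point): Mouth of the hole (19 x 13 mm) in the top, 92 mm high, of the fixed white pin stand (104 x 50 mm). The pin hangs in it by its collar, its flats along the stand's x within 0.05 rad; raise it 82 mm or more to clear. 48 mm along +x an unwanted thin round pin is fixed in the stand (its top at 108 mm).
- boss_top (a point): Centre of the upper face of the bushing, a steel disc (47 mm wide, 14 thick), 120 mm above the cabinet, z up. A slot 18 x 12 mm goes right through; its long side lies within 1.2 rad of the articulator's x, at an angle this pose does not tell. The disc turns only if twisted with over 0.08 N m; it sinks on a spring: from 2.5 N, to a stop 6 mm down at 8.5 N. Home: collar's lower face at this point.
- articulator: Fixed aluminium articulator (jaw-model holder, 160 x 112 mm, 120 high; plaster jaw on its lower frame); origin under its middle on the cabinet top, x backward along its upper arm. The bushing sits at x = -52 mm, y = 0, at the arm's front end; below the bushing's upper face there are 90 mm free down to a round table.
- bottle_amber: A bystander: small brown bottle with a black cap, 36 mm wide, 78 mm high, loose, at the left edge; origin at its foot.
- bottle_red: A bystander: slim white bottle with a long pointed cap, 40 mm wide, 98 mm high, loose, at the left edge; origin at its foot.
Mind the look-alikes: they are no part of the job. Leave any blue look-alike of the part that bears pin_grip alone.

How it is judged:
By the outcome, as a careful person would: the job done as asked, in the order asked, and still so for the second after the job is handed in, with the robot touching nothing.
It also fails if it takes over 64 s, if anything falls off the work surface, if the arm or the gripper's body presses on something with over 40 N, if the wrist force passes 120 N, or if a joint passes its speed limit or range.

## Working session

There is one attempt and no reset: what is moved stays moved. The work goes in short steps, each a Python script; the robot and the scene stay as the last script left them, time stands still between calls to the robot, and variables do not carry over. Pictures are saved under pics/ and viewed, at most 10 in all, crops included, and the job is handed in when it is done.

```bash
mkdir -p pics; ls
cat > h.py <<'E'
import numpy as np, cv2
from plant import r, grab_frame, get_calibration, nets
def save(n,im,crop=None,s=1):
    if crop: a,b,c,d=crop; im=im[a:b,c:d]
    im=cv2.resize(im,None,fx=s,fy=s,interpolation=cv2.INTER_CUBIC) if s!=1 else im
    cv2.imwrite('pics/'+n+'.png',im[:,:,::-1])
def ray(c,rc):
    K=np.array(c['intrinsics']);k=c['k1'];x=(rc[1]-K[0,2])/K[0,0];y=(rc[0]-K[1,2])/K[1,1]
    d=np.array([x,y]);u=d.copy()
    for _ in range(20): u=d/(1+k*(u@u))
    R=np.array(c['R']);t=np.array(c['t']).ravel()
    v=R.T@np.array([u[0],u[1],1.]);return -R.T@t,v   # point = o+depth*v
def at_z(c,rc,z):
    o,v=ray(c,rc);return o+v*(z-o[2])/v[2]
def tri(L):
    A=np.zeros((3,3));b=np.zeros(3)
    for c,rc in L:
        o,v=ray(c,rc);v=v/np.linalg.norm(v);P=np.eye(3)-np.outer(v,v);A+=P;b+=P@o
    X=np.linalg.solve(A,b)
    res=[np.linalg.norm((np.eye(3)-np.outer(v,v)/(v@v))@(X-o)) for o,v in (ray(c,rc) for c,rc in L)]
    return X,np.round(res,1)
E
cat > a.py <<'E'
from h import *
C={}
ims=[]
for n in ('scene','side'):
    im,d=grab_frame(n);C[n]=get_calibration(n);np.savez(n,im=im,d=d);save(n,im)
    print(n,np.round(ray(C[n],(200,320))[0]),)
    for th in ('pin_grip','pin_collar','stand_hole','boss_top','articulator','bottle_amber','bottle_red'):
        print(th,[(round(q['confidence'],2),np.round(q['location'],1).tolist()) for q in nets.mark_of(th,n)[:4]])
print(r.observe())
E
python3 a.py
```

```text
pics
scene [ 11. 719. 490.]
pin_grip [(0.82, [170.0, 343.2]), (0.7, [164.1, 395.0])]
pin_collar [(0.91, [181.2, 392.5]), (0.84, [187.8, 345.4])]
stand_hole [(0.94, [179.0, 389.8])]
boss_top [(0.98, [194.4, 343.1])]
articulator [(0.81, [245.1, 310.8]), (0.32, [280.8, 236.7])]
bottle_amber [(0.68, [279.9, 239.7])]
bottle_red [(0.72, [298.9, 279.4])]
side [492. 778. 624.]
pin_grip [(0.58, [133.1, 339.8]), (0.52, [159.2, 316.3])]
pin_collar [(0.71, [148.0, 339.3]), (0.52, [169.0, 313.8])]
stand_hole [(0.84, [144.5, 339.9])]
boss_top [(0.81, [180.4, 349.0])]
articulator [(0.8, [223.4, 320.0])]
bottle_amber [(0.79, [287.8, 305.3])]
bottle_red [(0.86, [288.4, 351.0])]
{'t': 0.8, 'joints': array([ 1.10100834,  0.46746712, -0.01161496,  1.60270813,  0.00600123,
        1.07144507, -0.05629277]), 'joint_vel': array([-0.00018899,  0.00096707, -0.00094458,  0.00109416,  0.00013884,
        0.00016953,  0.0002558 ]), 'joint_torque': array([ 3.43822694e-04, -5.20357990e+01, -1.18368870e-02, -2.44047117e+01,
       -5.64790971e-02,  1.13310583e-02,  5.50427296e-05]), 'position': array([ 269.03002905, -591.7011465 ,  198.6103432 ]), 'tool_rot': array([ 7.94052569e-06,  9.77323081e-01,  2.11753621e-01, -1.57216799e-05]), 'contact_force': array([ 0.67221262, -0.88163132, -1.05770866]), 'moment': array([ 0.03419939,  0.04703836, -0.03931924]), 'gripper_force': 0.0, 'gripper_width': 91.83830726520799}
```

View pics/scene.png

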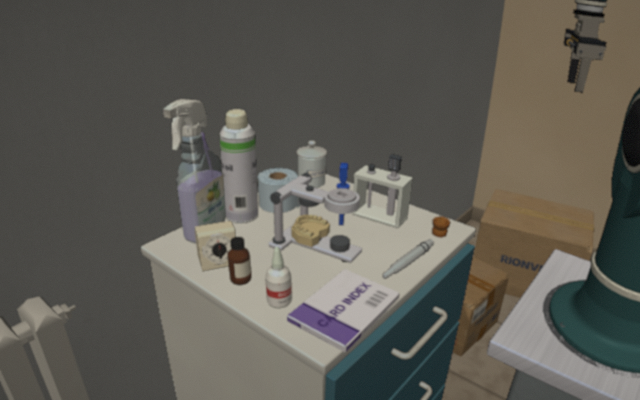

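View pics/side.png

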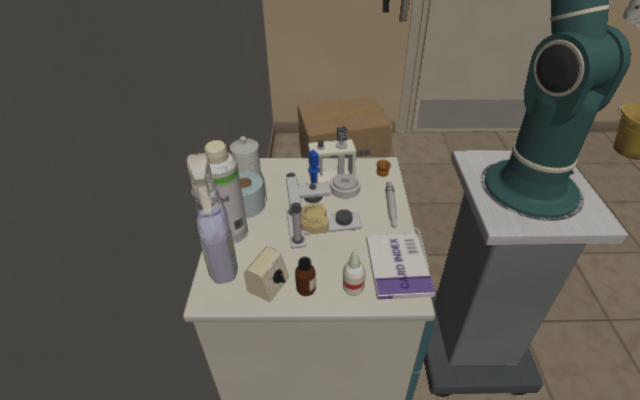

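Run:
```python
from h import *
a,b=get_calibration('scene'),get_calibration('side')
for n,p,q in (('gripA',(170,343.2),(159.2,316.3)),('gripB',(164.1,395),(133.1,339.8)),('gripAx',(170,343.2),(133.1,339.8)),('colB',(181.2,392.5),(148,339.3)),('colA',(187.8,345.4),(169,313.8)),('hole',(179,389.8),(144.5,339.9)),('boss',(194.4,343.1),(180.4,349)),('art',(245.1,310.8),(223.4,320)),('amber',(279.9,239.7),(287.8,305.3)),('red',(298.9,279.4),(288.4,351))):
    X,e=tri([(a,p),(b,q)]);print(n,np.round(X,1),e)
```

```text
gripA [506.6  47.9 118.5] [2.4 2.4]
gripB [454.5 -51.7 117. ] [0.8 0.8]
gripAx [461.9  90.7 174.3] [26.1 26.1]
colB [454.9 -48.   80.5] [0.4 0.4]
colA [513.4  26.9  74.6] [0.2 0.2]
hole [454.6 -39.   91.8] [3.1 3.1]
boss [442.8 129.9 122.5] [0.2 0.2]
art [500.8 138.1   8.4] [5.5 5.5]
amber [527.2 290.9  -2.7] [1. 1.]
red [442.9 287.3  -3.5] [2.9 2.9]
```

Candidates for the pin: a steel grip in the stand, scene (164,395) / side (133,340). Look-alikes: a blue pin at (170,343) / (159,316) and a thin round pin at (169,372) / (145,321). I choose the steel grip block in the white stand's near hole. Next I check it with the wrist camera.

```bash
cat >> h.py <<'E'
def q(psi): return np.array([0,np.cos(psi/2),np.sin(psi/2),0])
E
python3 - <<'E'
from h import *
r.goto([450,-45,330],q(0.0)); print(r.observe()['t'],r.observe()['joints'].round(2))
for i,p in enumerate([[450,-45,330],[440,60,330]]):
    if i: r.move_straight(p,max_speed=250)
    c=get_calibration('wrist');im,d=grab_frame('wrist');np.savez(f'w{i}',im=im,d=d,R=c['R'],t=c['t'],intrinsics=c['intrinsics'],k1=c['k1'])
    save(f'w{i}',im)
    print('cam',ray(c,(200,320)))
    for th in ('pin_grip','pin_collar','stand_hole','boss_top','articulator'):
        print(th,[(round(m['confidence'],2),np.round(m['location'],1).tolist(),at_z(c,m['location'],{'pin_grip':124,'boss_top':120,'articulator':0}.get(th,92)).round(1)) for m in nets.mark_of(th,'wrist')[:3]])
print(r.observe()['t'])
a=cv2.imread('pics/w0.png');b=cv2.imread('pics/w1.png');cv2.imwrite('pics/w01.png',cv2.resize(np.vstack([a,b]),(480,600)))
E
```

```text
2.9167 [ 0.45  0.03 -0.42  1.87  0.01  1.25 -1.55]
cam (array([532.04959226, -45.29535472, 516.8583724 ]), array([-0.2982499 , -0.00946197, -0.95452907]))
pin_grip [(0.77, [111.2, 241.8], array([512.3,  37.4, 124. ])), (0.56, [168.5, 315.5], array([447.5, -43.9, 124. ]))]
pin_collar [(0.91, [161.9, 313.8], array([449. , -41.7,  92. ])), (0.61, [108.7, 248.4], array([513.6,  36.1,  92. ]))]
stand_hole []
boss_top [(0.96, [166.1, 172.4], array([449.9, 123.8, 120. ]))]
articulator [(0.98, [115.7, 195.1], array([500. , 132.4,   0. ]))]
cam (array([521.94988937,  60.56746182, 517.0640513 ]), array([-0.29789689, -0.01053916, -0.95462801]))
pin_grip [(0.92, [101.0, 335.2], array([513. ,  39.9, 124. ]))]
pin_collar [(0.82, [99.0, 336.6], array([514.6,  36.6,  92. ])), (0.59, [157.4, 399.7], array([444.8, -43. ,  92. ]))]
stand_hole [(0.91, [151.2, 400.9], array([452.5, -43.9,  92. ]))]
boss_top [(0.92, [154.0, 260.7], array([453.7, 124.9, 120. ]))]
articulator [(0.71, [107.1, 266.1], array([501.7, 133.5,   0. ]))]
4.0917
```

View pics/w01.png

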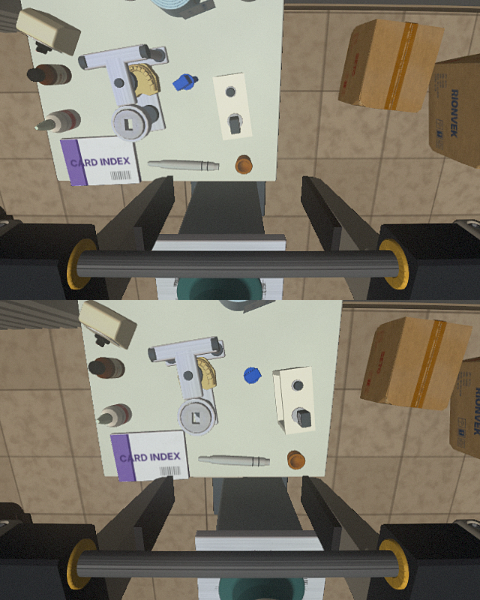

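The stacked view shows the bushing, with its slot visible, at about (125,130) in the upper frame. The steel pin is in the stand at (123,235), the thin pin at (92,230) and the blue look-alike at (82,185). I'll go lower for close views of both.

Run:
```python
from h import *
out=[]
def look(n,p):
    r.move_straight(p,max_speed=250); r.wait(0.15)
    c=get_calibration('wrist');im,d=grab_frame('wrist');np.savez(n,im=im,d=d,R=c['R'],t=c['t'],intrinsics=c['intrinsics'],k1=c['k1'])
    for th in ('pin_grip','pin_collar','boss_top','stand_hole'):
        print(n,th,[(round(m['confidence'],2),np.round(m['location'],1).tolist(),at_z(c,m['location'],{'pin_grip':124,'boss_top':120,'articulator':0}.get(th,92)).round(1)) for m in nets.mark_of(th,'wrist')[:3]])
    return im
# keep fingers over the near side while the camera looks at things
a=look('b0',[400,125,230]); b=look('b1',[400,40,230]); e=look('b2',[405,-45,230])
cv2.imwrite('pics/b.png',np.hstack([x[0:330,120:520][:,:,::-1] for x in (a,e)]))
print(r.observe()['t'])
```

```text
b0 pin_grip [(0.73, [135.7, 513.2], array([448.7, -42.2, 124. ])), (0.68, [55.4, 420.8], array([512.1,  41.9, 124. ]))]
b0 pin_collar [(0.97, [129.6, 494.4], array([450.7, -41.6,  92. ])), (0.97, [57.4, 414.0], array([513.6,  38.8,  92. ]))]
b0 boss_top [(0.61, [133.4, 319.5], array([450.1, 122.5, 120. ])), (0.28, [137.0, 512.3], array([447.2, -43.9, 120. ]))]
b0 stand_hole [(0.65, [126.2, 492.9], array([453.8, -39.8,  92. ]))]
b1 pin_grip [(0.92, [135.6, 415.2], array([447.5, -41.2, 124. ])), (0.71, [52.6, 320.9], array([512.3,  38.6, 124. ]))]
b1 pin_collar [(0.74, [51.6, 321.5], array([516.5,  37.7,  92. ])), (0.66, [129.9, 407.6], array([449. , -42.7,  92. ]))]
b1 boss_top [(0.77, [128.5, 219.1], array([452.7, 124.6, 120. ]))]
b1 stand_hole [(0.95, [124.3, 408.0], array([454.1, -42.7,  92. ]))]
b2 pin_grip [(0.8, [58.5, 215.3], array([512.9,  37.4, 124. ])), (0.58, [139.7, 313.8], array([448.7, -40.7, 124. ]))]
b2 pin_collar [(0.84, [134.0, 312.9], array([449.8, -39.7,  92. ])), (0.61, [58.9, 228.9], array([515.4,  34.2,  92. ])), (0.46, [139.7, 313.8], array([444.6, -40.5,  92. ]))]
b2 boss_top [(0.67, [135.2, 119.4], array([452.1, 126.1, 120. ]))]
b2 stand_hole [(0.81, [131.7, 315.2], array([452. , -41.8,  92. ]))]
6.925
```

View pics/b.png

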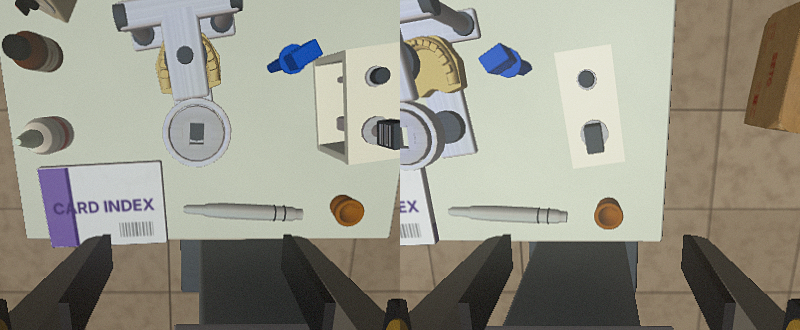

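The steel block (590,135 in the right half) in the white stand is the wanted pin, with the round pin at (586,78). The slot is visible in the bushing at (197,132). Next come metric orthophotos of both.

```bash
cat >> h.py <<'E'
def ortho(c,im,ctr,z,half,s,ps=0):
    # picture with right=+x, up=+y, s px/mm
    n=int(2*half*s);g=(np.arange(n)+.5)/s-half
    X,Y=np.meshgrid(ctr[0]+g,ctr[1]-g);P=np.stack([X,Y,np.full_like(X,z)],-1)@np.array(c['R']).T+np.array(c['t']).ravel()
    u=P[...,:2]/P[...,2:];u=u*(1+c['k1']*(u**2).sum(-1,keepdims=True));K=np.array(c['intrinsics'])
    return cv2.remap(im,(u[...,0]*K[0,0]+K[0,2]).astype('f4'),(u[...,1]*K[1,1]+K[1,2]).astype('f4'),cv2.INTER_CUBIC)
E
python3 - <<'E'
from h import *
L=lambda n:np.load(n+'.npz')
b0,b1,b2=L('b0'),L('b1'),L('b2')
bx=(451,124.5); st=(473,-42)
A=ortho(b0,b0['im'],bx,120,30,5)
B=ortho(b1,b1['im'],bx,120,30,5)
Cc=ortho(b2,b2['im'],st,92,60,2.5)
D=ortho(b2,b2['im'],(451,-42),139,30,5)
cv2.imwrite('pics/o.png',np.vstack([np.hstack([A,B]),np.hstack([Cc,D])])[:,:,::-1])
# triangulate
for nm,l in (('boss',[(b0,(133.4,319.5)),(b1,(128.5,219.1)),(b2,(135.2,119.4))]),('grip',[(b0,(135.7,513.2)),(b1,(135.6,415.2)),(b2,(139.7,313.8))]),('collar',[(b0,(129.6,494.4)),(b1,(129.9,407.6)),(b2,(134,312.9))])):
    X,e=tri(l);print(nm,X.round(1),e)
# depth check
for nm,f,p in (('boss',b0,(140,325)),('stand',b2,(120,300))):
    o,v=ray(f,p);d=f['d'][p];print(nm,(o+v*d).round(1))
# stand top in ortho: white mask
g=Cc.min(2);
for T in (200,215,225):
    m=((Cc.astype(int).max(2)>T)&(Cc.astype(int)[...,1]-Cc[...,2].astype(int)>5)).astype('u1')
    cs=cv2.findContours(m,cv2.RETR_EXTERNAL,cv2.CHAIN_APPROX_NONE)[0]
    c=max(cs,key=cv2.contourArea);(cx,cy),(w,h),a=cv2.minAreaRect(c);print(T,'stand',st[0]+cx/2.5-60,st[1]+60-cy/2.5,w/2.5,h/2.5,a)
print(Cc[150,60],Cc[150,10],Cc[60,60])
E
```

```text
boss [452.3 122.6 126.5] [1.5 1.  0.5]
grip [448.6 -40.7 126.5] [0.4 0.9 0.4]
collar [450.3 -40.3  96.3] [1.1 1.5 0.6]
boss [444.7 117.8 121.5]
stand [462.6 -27.8  91.6]
200 stand 472.79999999999995 -41.8 119.6 119.6 90.0
215 stand 472.79999999999995 -41.8 119.6 119.6 90.0
225 stand 472.3705749511719 -37.3242919921875 50.23109741210938 104.42239990234376 81.696533203125
[ 95 101 100] [211 216 197] [211 217 199]
```

View pics/o.png

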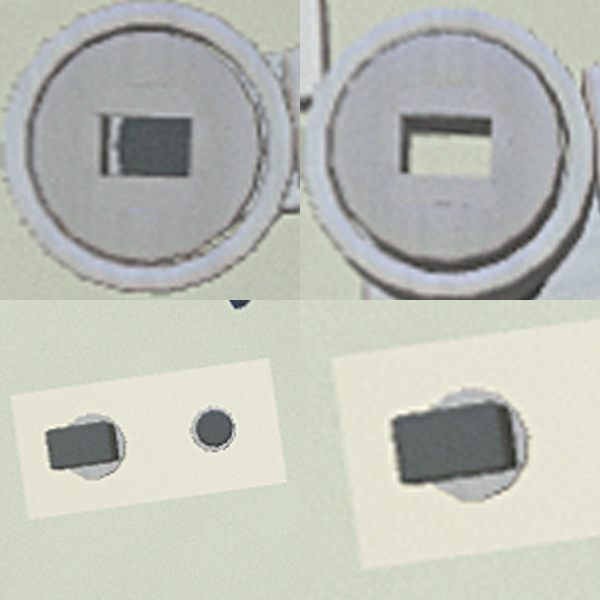

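The slot's long side lies along world x: its centre is (450.2, 125.2) and its yaw about 0. The pin axis is at (451.3, -40.3), and the stand's yaw is about 0.14. Now grasp and lift.

Run:
```python
from h import *
Q=q(0.14)
r.command_gripper(60)
r.goto([451.3,-40.3,215],Q)
print(r.move_straight([451.3,-40.3,124],max_speed=80,force_limit=8))
print(r.observe()['position'],r.observe()['contact_force'])
r.command_gripper(5,8); r.command_gripper(5,30)
o=r.observe();print(o['gripper_width'],o['gripper_force'],o['contact_force'],o['moment'],o['t'])
print(r.move_straight([451.3,-40.3,260],max_speed=80,force_limit=15))
o=r.observe();print(o['gripper_width'],o['position'],o['contact_force'],o['moment'],o['t'])
```

```text
False
[451.73358883 -40.31827502 124.45704988] [-0.1488901  -0.4844606   0.25969719]
5.142233465341176 0.0 [-0.17367624  0.96633397 -0.6065815 ] [ 0.01614405 -0.01794601  0.03708218] 10.2917
False
4.785681961955297 [451.0520843  -40.29223986 259.59020353] [ 0.29116603  0.28822807 -0.78358434] [-0.02540374  0.02547265  0.06465996] 12.1417
```

The fingers closed to 5 mm without force, so the grasp missed. Looking.

Run:
```python
from h import *
a,_=grab_frame('scene');
b,_=grab_frame('side')
c=get_calibration('wrist');w,_=grab_frame('wrist')
s=lambda i,k:cv2.resize(i[k[0]:k[1],k[2]:k[3]],(400,280),interpolation=cv2.INTER_CUBIC)
cv2.imwrite('pics/m.png',np.vstack([np.hstack([s(a,(90,230,300,500)),s(b,(70,210,260,460))]),np.hstack([s(w,(0,400,0,640)),s(w,(130,330,200,480))])])[:,:,::-1])
print(r.observe()['gripper_width'],r.observe()['tool_rot'])
for n,P in (('scene',r.observe()['position']),('side',r.observe()['position'])):
    k=get_calibration(n);X=np.array(k['R'])@P+np.array(k['t']).ravel();print(n,X[:2]/X[2]*np.diag(k['intrinsics'])[:2]+np.array(k['intrinsics'])[:2,2])
```

```text
4.922434162099921 [-1.14435092e-04  9.97549002e-01  6.99706570e-02 -2.87179952e-04]
scene [400.74529142  91.8779104 ]
side [342.85460287  76.05088376]
```

View pics/m.png

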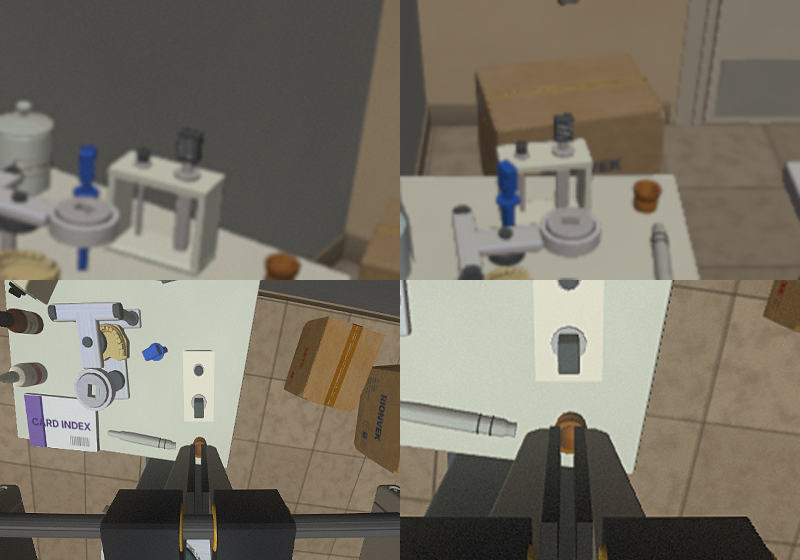

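Run:
```python
from h import *
a,_=grab_frame('scene'); c=get_calibration('wrist');w,d=grab_frame('wrist');o=r.observe()
print(o['position'],o['joints'].round(3),np.array(c['intrinsics']),c['k1'])
def proj(k,P):
    X=np.array(k['R'])@P+np.array(k['t']).ravel();u=X[:2]/X[2];u=u*(1+k['k1']*u@u);return (np.array(k['intrinsics'])[:2,:2]@u+np.array(k['intrinsics'])[:2,2]).round(1),X.round(1)
for dz in (19,0,-40,-69): print('proj',dz,proj(c,o['position']-[0,0,dz]))
for row in range(215,400,15):
  o1=[]
  for col in (300,340):
    p,v=ray(c,(row,col));o1.append((p+v*d[row,col]-o['position']).round(0).tolist())
  print(row,o1)
save('scn',np.hstack([a[0:230,280:640],cv2.resize(w,(360,230))]))
```

```text
[451.22113169 -40.27693813 259.82813915] [ 0.446  0.096 -0.454  1.965  0.047  1.091 -1.459] [[346.08599427   0.         316.6057487 ]
 [  0.         346.08599427 197.06168051]
 [  0.           0.           1.        ]] -0.0246664564769832
proj 19 (array([317.6, 226.5]), array([  0.7,  18.8, 221. ]))
proj 0 (array([317.7, 238.5]), array([  0.7,  24.3, 202.8]))
proj -40 (array([318. , 272.5]), array([  0.6,  35.9, 164.5]))
proj -69 (array([318.2, 308.9]), array([  0.6,  44.3, 136.7]))
215 [[-81.0, 12.0, -257.0], [-74.0, -42.0, -259.0]]
230 [[-103.0, 9.0, -258.0], [-95.0, -45.0, -258.0]]
245 [[8.0, 10.0, 29.0], [11.0, -10.0, 29.0]]
260 [[9.0, 9.0, 47.0], [11.0, -8.0, 47.0]]
275 [[9.0, 9.0, 60.0], [12.0, -7.0, 61.0]]
290 [[9.0, 8.0, 72.0], [12.0, -7.0, 73.0]]
305 [[9.0, 8.0, 81.0], [12.0, -6.0, 83.0]]
320 [[3.0, 7.0, 81.0], [29.0, -1.0, 115.0]]
335 [[26.0, 8.0, 118.0], [26.0, -1.0, 117.0]]
350 [[25.0, 8.0, 122.0], [26.0, -1.0, 121.0]]
365 [[22.0, 8.0, 123.0], [23.0, -2.0, 123.0]]
380 [[-362.0, -23.0, -258.0], [17.0, -3.0, 122.0]]
395 [[-379.0, -26.0, -246.0], [3.0, -5.0, 113.0]]
```

View pics/scn.png

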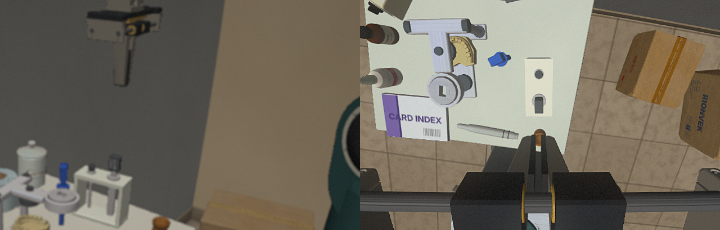

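```bash
cat > f.py <<'E'
from h import *
def pts():
    c=get_calibration('wrist');o=r.observe();w,d=grab_frame('wrist')
    R,_=np.array(o['tool_rot']),0
    out=[]
    for row in range(190,330,2):
        for col in range(60,590,3):
            if d[row,col]>0:
                p,v=ray(c,(row,col));P=p+v*d[row,col]-o['position']
                if P[2]>-120 and P[2]<75: out.append((row,col,*P))
    return w,np.array(out)
E
python3 - <<'E'
from f import *
for wd in (None,60):
    if wd: r.command_gripper(wd)
    w,A=pts()
    print(r.observe()['gripper_width'],len(A))
    for i in np.argsort(A[:,4])[:8]: print(A[i].round(0))
    for row in sorted(set(A[:,0]))[::4]:
        s=A[A[:,0]==row];print(int(row),'cols',s[:,1].min(),s[:,1].max(),'z',s[:,4].min().round(),s[:,4].max().round(),'x',s[:,2].min().round(),s[:,2].max().round(),'y',s[:,3].min().round(),s[:,3].max().round())
print(r.observe()['t'])
E
```

```text
4.929961835612102 666
[ 192.  315.   -6.    1. -120.]
[ 194.  324.   -7.   -7. -120.]
[ 190.  312.   -5.    4. -120.]
[ 190.  315.   -4.    2. -120.]
[ 196.  312.  -11.    3. -120.]
[ 192.  312.   -7.    4. -120.]
[ 194.  318.   -8.   -2. -120.]
[ 194.  312.   -8.    4. -119.]
190 cols 312.0 324.0 z -120.0 -119.0 x -5.0 -3.0 y -7.0 4.0
236 cols 297.0 336.0 z 16.0 20.0 x 7.0 10.0 y -8.0 12.0
244 cols 288.0 345.0 z 27.0 30.0 x 7.0 11.0 y -12.0 16.0
252 cols 285.0 348.0 z 37.0 39.0 x 7.0 11.0 y -13.0 17.0
260 cols 279.0 354.0 z 46.0 48.0 x 7.0 12.0 y -15.0 19.0
268 cols 276.0 357.0 z 54.0 56.0 x 8.0 13.0 y -15.0 19.0
276 cols 273.0 360.0 z 60.0 63.0 x 8.0 13.0 y -15.0 20.0
284 cols 270.0 363.0 z 67.0 69.0 x 8.0 13.0 y -16.0 20.0
292 cols 267.0 366.0 z 72.0 75.0 x 8.0 13.0 y -16.0 20.0
60.06149123063802 1025
[ 192.  318.   -6.   -1. -120.]
[ 196.  312.  -10.    3. -120.]
[ 194.  312.   -9.    4. -120.]
[ 194.  315.   -8.    1. -120.]
[ 194.  324.   -7.   -7. -120.]
[ 194.  318.   -8.   -2. -120.]
[ 190.  318.   -4.   -1. -120.]
[ 190.  315.   -4.    2. -120.]
190 cols 315.0 318.0 z -120.0 -120.0 x -4.0 -4.0 y -1.0 2.0
236 cols 246.0 387.0 z 16.0 20.0 x 3.0 14.0 y -35.0 39.0
244 cols 231.0 402.0 z 24.0 31.0 x 3.0 15.0 y -41.0 44.0
252 cols 225.0 408.0 z 24.0 41.0 x -1.0 16.0 y -41.0 45.0
260 cols 219.0 414.0 z 17.0 48.0 x -10.0 16.0 y -41.0 45.0
268 cols 213.0 420.0 z 19.0 56.0 x -13.0 16.0 y -42.0 46.0
276 cols 207.0 426.0 z 29.0 63.0 x -12.0 17.0 y -42.0 46.0
284 cols 201.0 435.0 z 37.0 69.0 x -12.0 17.0 y -44.0 47.0
292 cols 192.0 441.0 z 46.0 75.0 x -11.0 17.0 y -44.0 48.0
300 cols 237.0 396.0 z 53.0 74.0 x -10.0 11.0 y -30.0 31.0
308 cols 237.0 396.0 z 54.0 74.0 x -14.0 8.0 y -31.0 31.0
316 cols 237.0 393.0 z 60.0 75.0 x -13.0 2.0 y -31.0 31.0
324 cols 240.0 393.0 z 67.0 72.0 x -13.0 -1.0 y -30.0 30.0
13.4083
```

Run:
```python
from h import *
c=get_calibration('wrist');o=r.observe();w,d=grab_frame('wrist')
for row in range(222,242):
    L=[]
    for col in range(225,405):
        p,v=ray(c,(row,col));P=p+v*d[row,col]-o['position']
        if d[row,col]>0 and -60<P[2]<75: L.append(P)
    if L: L=np.array(L);print(row,len(L),L.min(0).round(1),np.median(L,0).round(1),L.max(0).round(1))
Q=q(.14)
# descend part way with open fingers and look at pin between fingers
print(r.move_straight([451.3,-40.3,120],max_speed=100,force_limit=6))
c=get_calibration('wrist');w,d=grab_frame('wrist');save('g',w,(100,360,160,480),1.8);print(r.observe()['t'])
```

```text
235 14 [  4.9 -31.3  16.8] [ 9.8  2.1 18.1] [14.4 35.3 18.8]
236 30 [  3.1 -35.4  15.5] [ 9.1  1.9 18.1] [14.7 39.  20.1]
237 37 [  3.4 -38.6  17.5] [ 5.6 31.5 18.9] [14.5 42.2 21.2]
238 48 [  3.1 -38.9  17.3] [ 9.   2.  20.8] [15.1 43.  23.1]
239 50 [  3.  -40.2  17.4] [ 8.6  2.  22.4] [15.2 43.3 24.2]
240 52 [  2.9 -39.8  16.6] [ 8.   1.9 23.7] [15.1 43.6 25.1]
241 54 [  1.7 -39.8  16.3] [ 7.7  2.  24.9] [15.5 43.7 27. ]
False
15.0583
```

View pics/g.png

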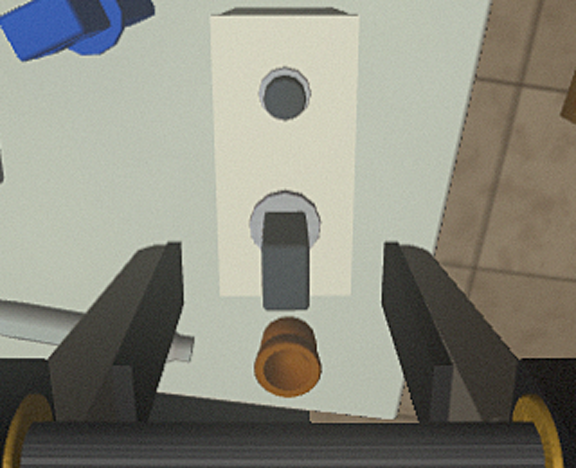

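The block is centred between the fingers. By depth the fingertips are about 16 mm behind the reported TCP instead of 19 mm ahead, so the tool offset is about 35 mm. I'll descend accordingly.

Run:
```python
from h import *
print(r.move_straight([451.3,-40.3,89.5],max_speed=60,force_limit=6))
r.command_gripper(8,8);o=r.observe();print(o['gripper_width'],o['gripper_force'],o['contact_force']); r.command_gripper(5,35)
o=r.observe();print(o['gripper_width'],o['gripper_force'],o['position'],o['contact_force'],o['moment'],o['t'])
if o['gripper_width']>10:
    print(r.move_straight([451.3,-40.3,222],max_speed=80,force_limit=10))
    r.wait(.2);o=r.observe();print(o['gripper_width'],o['gripper_force'],o['position'],o['contact_force'],o['moment'],o['t'])
    c=get_calibration('wrist');w,d=grab_frame('wrist');save('h',w,(60,360,160,480),1.8);np.savez('h',im=w,d=d,R=c['R'],t=c['t'],intrinsics=c['intrinsics'],k1=c['k1'],pos=o['position'])
```

```text
False
13.865540914071639 7.999963313341141 [-0.17841821 -0.09408676  0.81081406]
14.189539579199238 35.000202655792236 [451.31001297 -40.42170484  89.53056844] [0.30825982 0.19112541 0.8051462 ] [-0.15854603  0.04734274  0.01628267] 16.6917
False
14.108078212648637 34.99974846839905 [451.15736034 -40.26715742 221.74584205] [ 0.38193815  0.59279338 -0.3016425 ] [ 0.01831198 -0.00759611  0.02178617] 18.7
```

View pics/h.png

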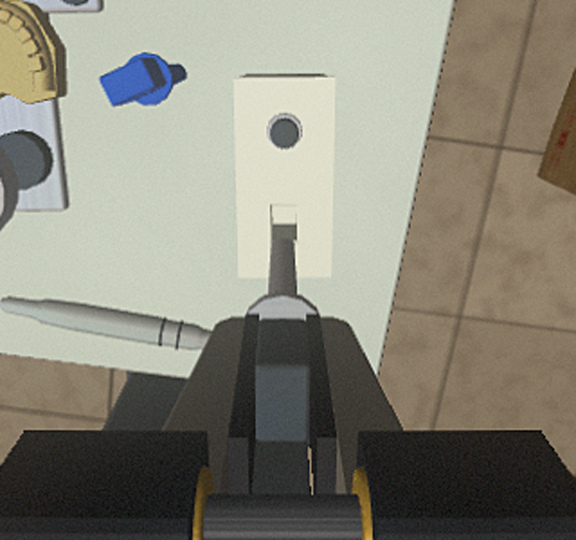

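The pin is held upright with its flats along the fingers; its tip is at about crop (285,225). Now I hover the tip just above the slot and check with an overlay.

```bash
cat >> h.py <<'E'
def proj(k,P):
    X=np.array(k['R'])@P+np.array(k['t']).ravel();u=X[:2]/X[2];u=u*(1+k['k1']*u@u);K=np.array(k['intrinsics']);return K[:2,:2]@u+K[:2,2]
E
python3 - <<'E'
from h import *
r.move_straight([450.2,125.2,222],max_speed=150,orientation=q(0.0))
r.move_straight([450.2,125.2,204.5],max_speed=60,force_limit=4); r.wait(.3)
o=r.observe();c=get_calibration('wrist');w,d=grab_frame('wrist');print(o['position'],o['contact_force'],o['t'])
np.savez('s',im=w,d=d,R=c['R'],t=c['t'],intrinsics=c['intrinsics'],k1=c['k1'],pos=o['position'])
p=o['position'];zt=p[2]-77.5
print('tip front edge px',[proj(c,[p[0]+7,p[1]+s*3,zt]).round(1) for s in (1,-1)],'bar front edge',[proj(c,[p[0]+8,p[1]+s*3,zt+2.5]).round(1) for s in (1,-1)])
print('slot corners px',[proj(c,[450.2+a*9,125.2+b*6,120]).round(1) for a,b in((1,1),(1,-1),(-1,-1),(-1,1))])
m=proj(c,[450,125,123]).round().astype(int);h=30
cr=w[m[1]-h:m[1]+h,m[0]-h:m[0]+h];big=cv2.resize(cr,(400,400),interpolation=cv2.INTER_CUBIC);an=big.copy();S=400/60
T=lambda P:tuple(int(v) for v in ((proj(c,P)-m+h+.5)*S))
poly=lambda L,col:cv2.polylines(an,[np.array([T(P) for P in L])],True,col,1)
poly([[450.2+a*9,125.2+b*6,120] for a,b in((1,1),(1,-1),(-1,-1),(-1,1))],(255,0,0))
poly([[p[0]+a*7,p[1]+b*4.4,zt] for a,b in((1,1),(1,-1),(-1,-1),(-1,1))],(0,255,0))
cv2.imwrite('pics/s.png',np.hstack([big,an])[:,:,::-1])
E
```

```text
[450.37414917 125.25265868 204.71577716] [ 0.34546303  0.62148261 -0.9580997 ] 20.7417
tip front edge px [array([313.6, 190.9]), array([321.2, 190.9])] bar front edge [array([313.6, 190.5]), array([321.2, 190.5])]
slot corners px [array([310.1, 186.3]), array([324.8, 186.3]), array([324.7, 207.3]), array([310.2, 207.3])]
```

View pics/s.png

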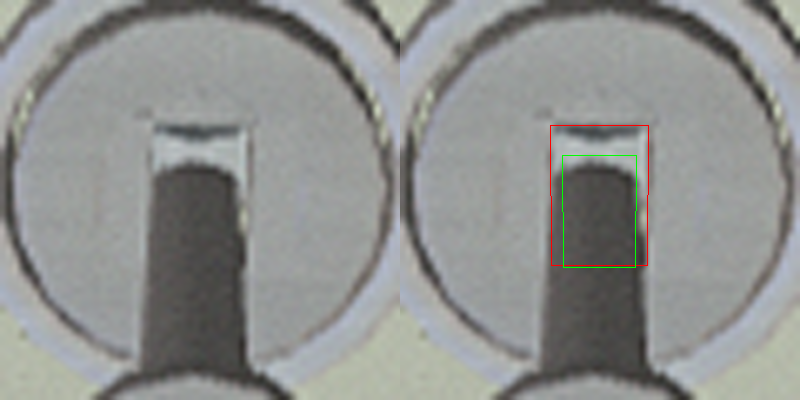

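The slot (red) and the tip are nearly concentric. The pin sits about 0.5 mm left (+y) and about 1 mm back (-x). I correct that and descend gently under guard.

Run:
```python
from h import *
X,Y=451.1,124.7
def st(s):
    o=r.observe();print(s,o['position'].round(2),o['contact_force'].round(2),o['moment'].round(3),round(o['gripper_width'],2),round(o['t'],2));return o
r.move_straight([X,Y,204.5],max_speed=30);r.wait(.3);st('start')
for z,v in ((190,15),(160,30),(125,30)):
    hit=r.move_straight([X,Y,z],max_speed=v,force_limit=2.0);o=st(hit)
    if hit: break
```

```text
start [451.09 124.7  204.49] [ 0.35 -0.14 -0.28] [ 0.028 -0.007  0.03 ] 13.65 21.34
False [451.17 124.72 190.11] [-0.5  -0.49 -0.72] [ 0.039 -0.03   0.029] 13.92 22.46
False [451.25 124.78 160.18] [-0.43  0.46 -1.17] [0.026 0.094 0.01 ] 13.74 23.61
False [451.25 124.73 125.17] [-0.72  0.05  0.14] [ 0.001 -0.009  0.016] 13.83 24.93
```

Run:
```python
from h import *
X,Y=451.1,124.7
def st(s):
    r.wait(.2);F=np.mean([r.observe()['contact_force'] for _ in range(5)],0)
    o=r.observe();print(s,o['position'].round(2),F.round(2),o['moment'].round(3),round(o['gripper_width'],2),round(o['t'],2));return o
st('a')
hit=r.move_straight([X,Y,112],max_speed=8,force_limit=2.0);o=st(hit)
a,_=grab_frame('scene')
for n in ('scene','side'):
    if n=='side': grab_frame(n)
    print(n,[(round(m['confidence'],2),np.round(m['location'],1).tolist()) for m in nets.mark_of('pin_collar',n)[:3]],[(round(m['confidence'],2),np.round(m['location'],1).tolist()) for m in nets.mark_of('boss_top',n)[:2]])
```

```text
a [451.2  124.68 125.14] [-0.24 -0.39 -1.58] [ 0.086 -0.019  0.023] 13.54 25.12
True [451.02 124.65 116.61] [1.83 0.37 1.51] [ 0.162 -0.318  0.029] 13.59 26.34
scene [(0.96, [194.8, 341.7])] [(0.83, [194.4, 345.1])]
side [(0.85, [168.9, 313.1]), (0.57, [181.6, 343.2])] [(0.71, [168.0, 347.5]), (0.6, [180.2, 347.5])]
```

Run:
```python
from h import *
def st(s):
    r.wait(.2);L=[]
    for _ in range(6): L.append(r.observe()['contact_force']);r.wait(.03)
    o=r.observe();print(s,o['position'].round(2),np.mean(L,0).round(2),o['moment'].round(3),round(o['t'],2));return o
st('now')
for x,z in ((451.6,116.6),(451.6,115.8),(451.6,115.0)):
    print(r.move_straight([x,124.7,z],max_speed=8,force_limit=3));st((x,z))
```

```text
now [450.46 124.46 116.35] [2.04 0.72 2.07] [ 0.259 -0.463  0.006] 27.04
False
(451.6, 116.6) [451.33 124.53 116.48] [-1.89 -0.17  2.42] [0.024 0.478 0.019] 27.75
False
(451.6, 115.8) [451.5  124.56 115.75] [-1.97 -0.84  2.38] [-0.233  0.524  0.016] 28.4
False
(451.6, 115.0) [451.68 124.62 115.04] [-1.85 -1.37  3.57] [-0.319  0.459  0.057] 29.05
```

Vertical force plateaus near the spring preload at the expected height, so the collar is seated. I relieve the load and side force, then release.

Run:
```python
from h import *
def st(s):
    r.wait(.15);o=r.observe();print(s,o['position'].round(2),o['contact_force'].round(2),o['moment'].round(3),round(o['gripper_width'],1),round(o['t'],2));return o
r.move_straight([451.15,124.6,116.3],max_speed=10);st('relieved')
r.command_gripper(14,5); r.command_gripper(40); st('open')
r.move_straight([451.15,124.6,175],max_speed=70,force_limit=5);st('up')
r.move_straight([430,60,240],max_speed=150);st('away')
r.wait(.2)
L=[]
for n in ('scene','side','wrist'):
    c=get_calibration(n);w,d=grab_frame(n);
    if n=='wrist': np.savez('e',im=w,d=d,R=c['R'],t=c['t'],intrinsics=c['intrinsics'],k1=c['k1'])
    for th in ('pin_collar','pin_grip','boss_top'):
        print(n,th,[(round(m['confidence'],2),np.round(m['location'],1).tolist(),at_z(c,m['location'],135+17 if th=='pin_grip' else 120).round(1)) for m in nets.mark_of(th,n)[:3]])
    if n=='wrist':
        # top of the grip block by depth: expected 120+47=167
        u=proj(c,[450.5,125,167]).astype(int);Z=[]
        for row in range(u[1]-25,u[1]+25):
            for col in range(u[0]-25,u[0]+25):
                p,v=ray(c,(row,col));P=p+v*d[row,col]
                if d[row,col]>0 and P[2]>115: Z.append(P)
        Z=np.array(Z);t=Z[Z[:,2]>160];print('top z',np.percentile(Z[:,2],[50,90,97,99.5]).round(1),len(t),t.mean(0).round(1),t.min(0).round(1),t.max(0).round(1))
        k=Z[(Z[:,2]>122)&(Z[:,2]<129)];print('collar top',len(k),np.median(k,0).round(1));k=Z[(Z[:,2]>116)&(Z[:,2]<122.5)];print('disc',len(k),np.median(k,0).round(1))
    else: L.append(w[110:230,290:450])
cv2.imwrite('pics/end.png',np.hstack([cv2.resize(x,(400,300),interpolation=cv2.INTER_CUBIC) for x in L])[:,:,::-1])
```

```text
relieved [451.58 124.62 116.41] [ 0.38 -1.88  1.58] [-0.264 -0.12  -0.002] 13.8 29.49
open [451.15 124.6  116.3 ] [-0.76  0.3   1.24] [0.009 0.066 0.009] 40.1 30.42
up [450.84 124.52 174.54] [0.33 0.25 0.35] [ 0.02  -0.026  0.012] 40.2 31.56
away [429.65  60.67 239.3 ] [-1.19 -0.34  0.26] [-0.046 -0.02  -0.021] 40.0 32.48
scene pin_collar [(0.89, [194.2, 341.2], array([448.7, 127.1, 120. ])), (0.52, [245.6, 314.0], array([380.3, 277.3, 120. ]))]
scene pin_grip [(0.9, [175.7, 337.3], array([456.9, 129. , 152. ])), (0.5, [168.5, 342.8], array([468.1,  99.5, 152. ]))]
scene boss_top [(0.88, [191.7, 343.1], array([452.1, 117.5, 120. ]))]
side pin_collar [(0.82, [179.5, 341.8], array([456.5, 123.9, 120. ])), (0.62, [170.4, 312.3], array([514.6,  93.3, 120. ]))]
side pin_grip [(0.91, [169.1, 344.2], array([453. , 133.4, 152. ])), (0.72, [160.5, 313.5], array([511.3, 104.4, 152. ])), (0.43, [177.8, 347.6], array([447.9, 160.5, 152. ]))]
side boss_top [(0.74, [179.7, 347.1], array([446.2, 124.7, 120. ])), (0.35, [223.6, 321.7], array([495.9, 248. , 120. ]))]
wrist pin_collar [(0.88, [92.3, 340.1], array([511.9,  40.6, 120. ])), (0.58, [162.4, 244.1], array([451.4, 125.9, 120. ]))]
wrist pin_grip [(0.95, [171.4, 239.1], array([450.4, 123.6, 152. ])), (0.93, [90.4, 342.8], array([513.4,  40.6, 152. ]))]
wrist boss_top [(0.89, [161.1, 245.9], array([452.6, 124.2, 120. ]))]
top z [126.4 168.3 168.9 169.6] 577 [451.8 124.4 167.4] [440.4 117.9 160.5] [461.9 132.4 170.2]
collar top 287 [454.  118.9 125.8]
disc 620 [443.  136.8 120.1]
```

Run:
```python
from h import *
r.move_straight([405,125,235],max_speed=150);r.wait(.3)
P=[];ims=[]
for i in range(8):
    c=get_calibration('wrist');w,d=grab_frame('wrist');u=proj(c,[450,125,125]).astype(int)
    for row in range(u[1]-45,u[1]+45):
        for col in range(u[0]-45,u[0]+45):
            if d[row,col]>0: p,v=ray(c,(row,col));P.append(p+v*d[row,col])
P=np.array(P);rr=np.hypot(P[:,0]-450.6,P[:,1]-125)
def plane(m):
    Q=P[m]
    for _ in range(4):
        A=np.c_[Q[:,:2]-[450.6,125],np.ones(len(Q))];s=np.linalg.lstsq(A,Q[:,2],rcond=None)[0];e=Q[:,2]-A@s;Q=Q[abs(e)<2*e.std()+.05]
    return s.round(3),e.std().round(2),len(Q)
z=P[:,2]
print('disc',plane((rr>15)&(rr<22)&(abs(z-120)<4)))
print('collar',plane((rr>6.5)&(rr<12)&(abs(z-125)<4)&(P[:,0]>454)))
print('grip top',plane((rr<10)&(abs(z-167)<4)))
h=np.histogram(z[(rr<25)],np.arange(114,172,1));print([(int(b),int(a)) for a,b in zip(*h) if a>60])
T=P[(abs(z-167.5)<2.5)&(rr<18)];rc=cv2.minAreaRect(T[:,:2].astype('f4'));print('grip rect',rc)
print(r.observe()['t'])
```

```text
disc (array([-4.00000e-03,  0.00000e+00,  1.21102e+02]), np.float64(0.57), 7089)
collar (array([-1.40000e-02,  3.00000e-03,  1.26216e+02]), np.float64(0.57), 508)
grip top (array([-6.00000e-03, -0.00000e+00,  1.68062e+02]), np.float64(0.56), 3414)
[(114, 187), (115, 383), (116, 504), (117, 257), (118, 149), (119, 997), (120, 4317), (121, 4756), (122, 947), (124, 135), (125, 716), (126, 824), (127, 180), (161, 62), (162, 64), (166, 376), (167, 1852), (168, 1932), (169, 339)]
grip rect ((450.7894287109375, 125.26817321777344), (21.804458618164062, 14.008920669555664), 0.09235936403274536)
34.6
```

The grip top is 46.96 mm above the disc (47 mm expected) and the collar top is 5.1 mm above it. The pin is upright and fully home, and the gripper is clear.

```bash
python3 -c "
from plant import r
print(r.sign_off())"
```

```text
the job is handed in; nothing more can be done
None
```

The guide pin is threaded through the bushing slot with its collar fully home (checked by camera depth to about 0.1 mm) and released upright, and the job was handed in at about 35 s, after one empty first grasp that moved nothing.

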